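# Square a coated panel into the corner of a jig with a push block

## Robot

A 6-joint arm with a two-finger parallel gripper is mounted at the origin on the work surface. World frame = base frame: x ahead of the robot, y to its left, z up, the work surface at z = 0. Lengths are in mm, angles in rad, forces in N, time in s.
With the tool pointing down it reaches from about 425 to 1125 mm from the base axis. Payload 14.9 kg.
Tool frame: the origin (TCP) lies at the very end of the fingers, on their centre line; the grasp point (between the pads) lies 19 mm behind it; z points along the fingers, y is the line along which they close (so a half turn about z gives the same grasp; the last joint's range is limited). The gripper opens to 91 mm and grips with 3 to 60 N. Pads are 32 mm wide; open, the fingers measure 118 mm over their backs; the gripper's body (76 mm by 178 mm) begins 60 mm behind the grasp point.
Start: joints at [-1.163, 0.379, 1.734, -0, 1.028, -0.033], TCP at [298.662, -633.103, 213.932] pointing down, gripper open.
Joint ranges: [-2.77, 2.77], [-0.74, 2.19], [0, 2.66], [-1.06, 4.2], [0.31, 2.87], [-3.08, 3.08]. Speed limits (rad/s): [1.89, 1.89, 2.39, 3.14, 3.14, 3.14].

## Interface

Orientations are given as a unit quaternion [x, y, z, w].
In Python, from plant import env, imaging, sign_off gives the robot as it stands.
- The arm moves only by the tool step_arm, never from a script. Its argument "increments" is a list of rows, each an object of numbers: "dx", "dy", "dz": the shift along the tool's x, y, z scaled (see below); "ax", "ay", "az": the turn, a rotation vector about the tool's x, y, z scaled (see below); "claw": the finger opening in mm, from 0 to 91.2. In form: [{"dx": .., "dy": .., "dz": .., "ax": .., "ay": .., "az": .., "claw": ..}, ...]. A call has 1 to 8 rows; each row is the pose to reach, as a shift and turn from the pose commanded when the call began, along the tool's axes at that moment; what a row does not reach only later rows make up. The controller multiplies each number of a shift by 50 cm and each number of a turn by 0.5 rad. A row lasts 1/8 s, in which the tool goes at most 62.5 mm and 10.7 degrees, less where a joint would pass 70% of its speed; a pose out of reach is approached as far as the arm can. A call with a number of a shift or a turn outside -1 to 1 is refused whole. A call with a gripper value outside its range is refused whole. The fingers move at their own pace and stop on an object; "force" is the grip in N (left out, the last holds). Time passes only in rows, so rows that repeat a pose let the fingers close. It gives the time, the measured TCP pose, the force, the opening and the grip force at its end, in the units of the state.
- env.observe(): the state, without advancing time (a new reading comes with each control period).
- imaging.snapshot(name): name is "scene" or "top" or "wrist"; returns the picture (480x640x3 uint8, red, green, blue); there is no depth.
- imaging.camera_info(name): a dict with "fx", "fy", "cx", "cy" (pixels), "dist_coeffs" ([k1, k2, p1, p2, k3] as OpenCV has them; the pictures are not rectified), "position" and "attitude" of the camera in the world. Camera axes: x right, y down, z forward; pixel columns grow to the right and rows downward; lengths in mm; the calibration is good to about 2 mm. A picture is of the moment at which its call begins: read the wrist's pose just before it. camera_info takes no time and is no camera call; for the wrist camera it gives the pose at the moment of the call.
- sign_off(): hands the job in; it is judged then, once.
The state is a dict: "t": time; "joint_positions": joint angles; "joint_velocities": joint speeds; "tau": joint torques, N m; "eef_pos": TCP position; "tool_rot": TCP orientation; "wrist_force": force on the tool from outside, world axes, zero at the start; "wrist_torque": the same for the moment, N m; "grip_width": finger opening in mm; "gripper_force": force on a finger pad.
Only numpy, scipy, OpenCV 4.12 (cv2) and the standard library are available. Lean on these libraries where they do the work, as an engineer would, in place of code of your own. Each camera call takes 0.05 s, during which the arm holds its last target. There are 200 camera calls.

## Task

Pick up the push block by its orange handle and use it to square up the white panel on the jig: nudge it flush against the far red fence first, then along that fence against the side red fence, tight in the corner, each time keeping it pressed there with about 5 N for half a second. Never press with 12 N or more, which chips its coated edges, never touch the panel with the fingers, and leave the other things alone. Then stand the push block back upright in the middle of its green mat and let go.

Things in the scene. Friction and masses are not known exactly. Their poses are not given: they have to be found in the camera images.
- jig: Fixed dark steel jig plate lying on the table, 8 mm thick, with two red fences at right angles. Origin at table height under the inner corner where the fences meet; +x and +y point to the fences, whose inner faces are the planes x = 0 (far fence) and y = 0 (side fence). Plate: x -190 to +25, y -225 to +25 mm, top 8 mm above the origin. The panel's place is at negative x and y.
- fence_far: Red fence of the jig along its y axis: inner face at jig x = 0, from jig y = -225 to +22 mm, top 38 mm above the table. Origin at the inner corner, on the plate's upper face; axes as the jig's.
- fence_side: Red fence of the jig along its x axis: inner face at jig y = 0, from jig x = -188 to 0 mm, top 38 mm above the table. Origin at the inner corner, on the plate's upper face; axes as the jig's.
- panel_center (a point): Centre (half-way up) of the loose white panel, 100 (its x) x 140 (its y) x 16 mm, about 0.2 kg (mass and friction vary; sliding it takes 0.5 to 3.5 N). It lies flat on the plate, its axes within 15 degrees of the jig's, its edges 10 to 65 mm off the fences. When home the centre is at x = -50, y = -70 mm in the jig's frame.
- panel_corner (a point): The panel's corner that belongs in the jig's inner corner: at x = +50, y = +70 mm from the panel's centre, half-way up.
- panel_far_end (a point): The other end of the panel edge that goes against the far fence: at x = +50, y = -70 mm from the panel's centre, half-way up.
- panel_side_end (a point): The other end of the panel edge that goes against the side fence: at x = -50, y = +70 mm from the panel's centre, half-way up.
- block_grip (a point): Centre of the push block's square orange handle: grip here. The block stands upright: wooden foot 50 x 50 mm, 32 mm tall, on its middle the handle 28 x 28 mm, 68 mm tall; this point is 66 mm above the underside, 34 mm below the top. Sides along its x and y axes, z up; 0.16 kg. Starts standing on the green mat (underside 4 mm above the table).
- mat: Fixed green mat, 110 x 110 mm, 4 mm thick, the push block's place. Origin at the centre of its underside, on the table.
- pencil: Bystander: flat red carpenter's pencil, 166 x 14 x 9 mm, on the table by the jig. Origin under its middle.
- tape: Bystander: roll of tape lying flat, 90 mm across, 24 mm tall, beyond the far fence. Origin under its centre.
- glue: Bystander: white glue bottle, 56 mm across, 150 mm tall. Origin under its centre.
- can: Bystander: can with blue label, 70 mm across, 90 mm tall. Origin under its centre.
- measure: Bystander: yellow tape measure, 68 x 40 x 62 mm. Origin under its centre.
- screwdriver: Bystander: screwdriver lying on the table.
- offcut: Bystander: pale wood offcut, 120 x 50 x 22 mm. Origin under its centre.
Mind the look-alikes: they are no part of the job. What is shaped like the part that bears panel_center but black or blue is not meant.

How it is judged:
By the outcome, as a careful person would: the job done as asked, in the order asked, and still so for the second after the job is handed in, with the robot touching nothing.
It also fails if it takes over 72 s, if anything falls off the work surface, if the arm or the gripper's body presses on something with over 40 N, if the wrist force passes 120 N, or if a joint passes its speed limit or range.

## Working session

There is one attempt and no reset: what is moved stays moved. The work goes in short steps, Python scripts to look and compute and a tool call to move; the robot and the scene stay as the last step left them, time stands still between calls to the robot, and variables do not carry over. Pictures are saved under pics/ and viewed, at most 10 in all, crops included, and the job is handed in when it is done.

Besides the shell and the picture viewer there is one more tool, called after ">>>" by a JSON object that holds its "api" and its "payload". step_arm: Moves the arm, as the interface text tells. Its arguments: {"type":"object","properties":{"increments":{"type":"array"},"force":{"type":"number"}},"required":["increments"]}

```bash
ls; mkdir -p pics
python3 - <<'E'
from plant import env, imaging
import cv2
for n in ("top","scene"):
    i=imaging.camera_info(n); print(n,i)
    cv2.imwrite(f"pics/{n}0.png",imaging.snapshot(n)[:,:,::-1])
print(env.observe())
E
```

```text
pics
top {'fx': 459.629211989109, 'fy': 459.629211989109, 'cx': 320.5868715775325, 'cy': 235.55629199154083, 'dist_coeffs': array([-0.040348,  0.      ,  0.      ,  0.      ,  0.      ]), 'position': array([ 386.09357763,  -27.04008932, 1271.88830882]), 'attitude': array([ 0.71524598, -0.69560005,  0.04877865, -0.04673753])}
scene {'fx': 531.2942431575401, 'fy': 531.2942431575401, 'cx': 329.7779290311404, 'cy': 235.39227308330135, 'dist_coeffs': array([-0.0854251,  0.       ,  0.       ,  0.       ,  0.       ]), 'position': array([ 862.37765827, -632.77758154, 1215.24027216]), 'attitude': array([ 0.93401997,  0.23120173, -0.07246785, -0.26248976])}
{'t': 0.1, 'joint_positions': array([-1.16327520e+00,  3.79369644e-01,  1.73466491e+00,  4.10755298e-06,
        1.02849887e+00, -3.32830472e-02]), 'joint_velocities': array([ 0.00030561,  0.00123339, -0.00030047,  0.00015694, -0.00028674,
        0.00278878]), 'tau': array([ 9.08449656e-04, -7.65026379e+01, -4.35291088e+01,  6.52647321e-02,
        3.98896518e-02,  1.09037933e-05]), 'eef_pos': array([ 298.54549932, -632.78717822,  213.37285676]), 'tool_rot': array([ 9.75809748e-01,  2.18620940e-01, -8.57771828e-05, -4.62500426e-04]), 'wrist_force': array([ 0.07105596, -0.53978693,  0.41314982]), 'wrist_torque': array([ 0.02589676, -0.00298785,  0.04701868]), 'gripper_force': 0.0, 'grip_width': 91.17353585543823}
```

View pics/top0.png

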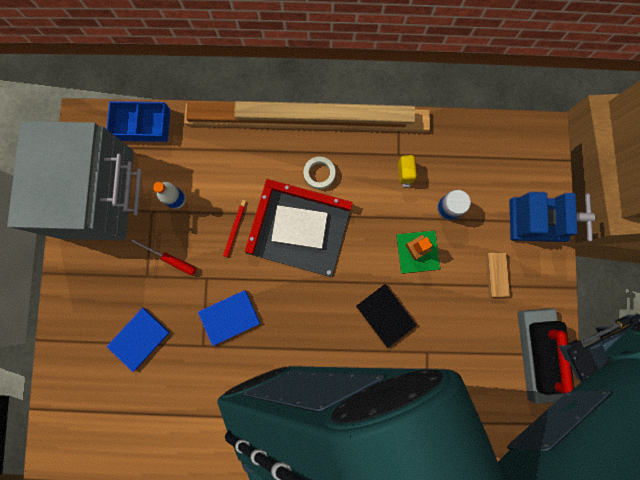

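View pics/scene0.png

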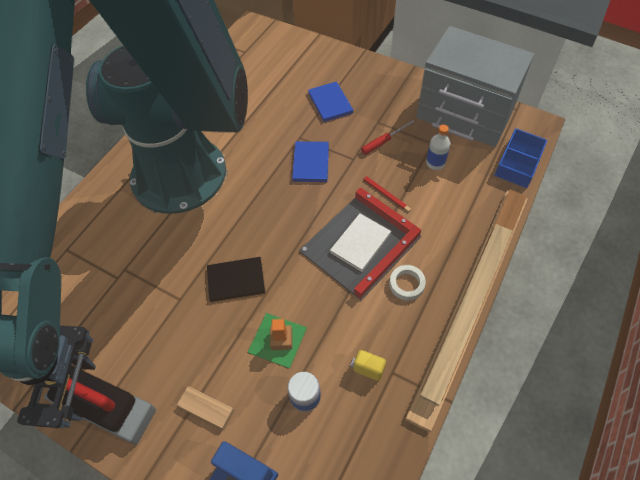

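The top picture shows the jig with its inner corner near (267,187), the white panel at (300,227), the green mat at (418,252) with the orange handle at (420,245), and the tape, pencil, can and measure clear of the working area. The scene view agrees.

```bash
cat > h.py <<'E'
import numpy as np, cv2
from scipy.spatial.transform import Rotation as R
from plant import env, imaging
def shot(n):
    i=imaging.camera_info(n); return imaging.snapshot(n), i
def cast(uv,i,z):
    K=np.array([[i['fx'],0,i['cx']],[0,i['fy'],i['cy']],[0,0,1]])
    p=cv2.undistortPoints(np.float64(uv).reshape(-1,1,2),K,i['dist_coeffs'])[:,0]
    d=R.from_quat(i['attitude']).apply(np.c_[p,np.ones(len(p))])
    o=i['position']; return (o+d*((z-o[2])/d[:,2])[:,None])[:,:2]
def hsv(im): return cv2.cvtColor(im,cv2.COLOR_RGB2HSV)
def mask(im,c):
    h=hsv(im); r={'red':[((0,150,60),(6,255,255)),((174,150,60),(180,255,255))],'white':[((0,0,140),(180,60,255))],
     'green':[((45,100,30),(80,255,255))],'orange':[((7,190,90),(16,255,255))]}[c]
    return sum(cv2.inRange(h,a,b) for a,b in r)
def blobs(m,amin=30):
    cs,_=cv2.findContours(m,cv2.RETR_EXTERNAL,cv2.CHAIN_APPROX_NONE)
    return sorted([c for c in cs if cv2.contourArea(c)>amin],key=cv2.contourArea,reverse=True)
def rect(c,i,z):
    w=cast(c[:,0],i,z).astype(np.float32); return cv2.minAreaRect(w)
E
python3 - <<'E'
from h import *
np.set_printoptions(precision=1,suppress=True)
for n in("top","scene"):
    im,i=shot(n)
    print(n,R.from_quat(i['attitude']).as_matrix()[:,0])
    for c,z in(('white',24),('red',38),('green',4),('orange',104)):
        for b in blobs(mask(im,c))[:9]:
            p=b[:,0].mean(0); r=rect(b,i,z)
            if n=='top' and not(230<p[0]<450 and 170<p[1]<280): continue
            if n=='scene' and not(230<p[0]<430 and 180<p[1]<370): continue
            print(c,p,np.array(r[0]),np.array(r[1]),round(r[2],1))
i=imaging.camera_info('wrist'); s=env.observe()
T=R.from_quat(s['tool_rot']); print(T.as_matrix()); print('cam in tool',T.inv().apply(i['position']-s['eef_pos']),(T.inv()*R.from_quat(i['attitude'])).as_matrix(),i['fx'],i['cx'],i['cy'])
E
```

```text
top [ 0. -1.  0.]
white [298.8 226.5] [580.1  31.8] [139.6  99.8] 83.0
white [318.8 171.7] [736.6 -18.9] [83.5 84. ] 1.6
red [287.  206.1] [577.5  32.4] [247.3 211.2] 76.1
red [233.4 230.8] [560.7 208.2] [ 16.4 144.5] 74.7
green [417.7 251.5] [ 521.8 -299.6] [109.2 109.6] 7.4
orange [419.  246.5] [ 525.4 -283.4] [45.5 55.1] 31.1
scene [ 0.9  0.5 -0. ]
white [360.3 240.8] [581.6  31. ] [140.5 101.7] 83.0
white [407.3 280.3] [737.6 -20.3] [88.1 86.7] 27.5
red [385.4 234.5] [580.3  31. ] [246.9 209. ] 76.3
red [384.5 191.6] [572.5 191.9] [ 16.2 142.4] 74.5
green [276.1 342. ] [ 522.7 -300.7] [107.4 107.6] 7.4
[[ 0.9  0.4 -0. ]
 [ 0.4 -0.9  0. ]
 [ 0.  -0.  -1. ]]
cam in tool [  67.1    0.  -170.8] [[ 0.  -1.  -0.2]
 [ 1.   0.   0. ]
 [-0.  -0.2  1. ]] 400.6662133501088 317.7948334438481 242.11558816442337
```

>>> {"api": "step_arm", "payload": {"increments": [{"dx": 0.69, "dy": -0.42, "dz": -0.04, "claw": 91}, {"dx": 0.69, "dy": -0.42, "dz": -0.04, "claw": 91}, {"dx": 0.69, "dy": -0.42, "dz": -0.04, "claw": 91}, {"dx": 0.69, "dy": -0.42, "dz": -0.04, "claw": 91}, {"dx": 0.69, "dy": -0.42, "dz": -0.04, "claw": 91}, {"dx": 0.69, "dy": -0.42, "dz": -0.04, "claw": 91}, {"dx": 0.69, "dy": -0.42, "dz": -0.04, "claw": 91}, {"dx": 0.69, "dy": -0.42, "dz": -0.04, "claw": 91}]}}

```text
validation failed for argument at $.in...
```

Run:
```python
from h import *
np.set_printoptions(precision=1,suppress=True)
s=env.observe(); print(s['t'],s['eef_pos'],s['joint_positions'],R.from_quat(s['tool_rot']).as_matrix())
im,i=shot('wrist'); cv2.imwrite('pics/w1.png',im[:,:,::-1])
for c,z in(('green',4),('orange',104)):
    for b in blobs(mask(im,c),200)[:3]: r=rect(b,i,z); print(c,b[:,0].mean(0),np.array(r[0]),np.array(r[1]),round(r[2],1))
```

```text
0.2 [ 298.6 -632.9  213.6] [-1.2  0.4  1.7 -0.   1.  -0. ] [[ 0.9  0.4 -0. ]
 [ 0.4 -0.9  0. ]
 [ 0.  -0.  -1. ]]
```

View pics/w1.png

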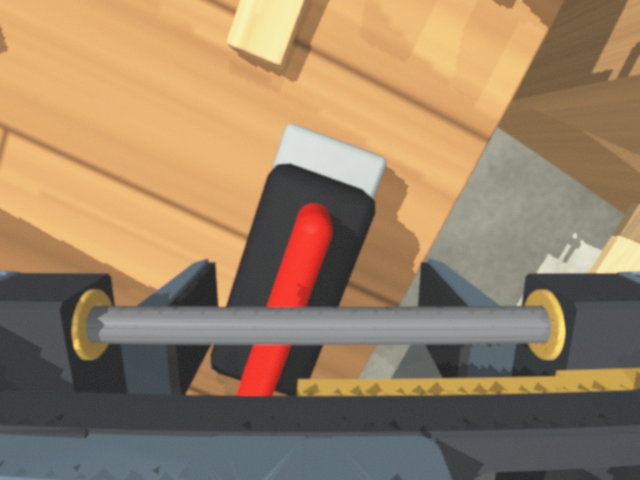

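The move was refused, so this picture is still the start pose: a trowel under the gripper, with the fingers at rows 260–400. I'll try again with every key given.

>>> {"api": "step_arm", "payload": {"increments": [{"dx": 0.6, "dy": -0.37, "dz": -0.06, "ax": 0.0, "ay": 0.0, "az": 0.0, "claw": 91.0}, {"dx": 0.6, "dy": -0.37, "dz": -0.06, "ax": 0.0, "ay": 0.0, "az": 0.0, "claw": 91.0}, {"dx": 0.6, "dy": -0.37, "dz": -0.06, "ax": 0.0, "ay": 0.0, "az": 0.0, "claw": 91.0}, {"dx": 0.6, "dy": -0.37, "dz": -0.06, "ax": 0.0, "ay": 0.0, "az": 0.0, "claw": 91.0}, {"dx": 0.6, "dy": -0.37, "dz": -0.06, "ax": 0.0, "ay": 0.0, "az": 0.0, "claw": 91.0}, {"dx": 0.6, "dy": -0.37, "dz": -0.06, "ax": 0.0, "ay": 0.0, "az": 0.0, "claw": 91.0}, {"dx": 0.6, "dy": -0.37, "dz": -0.06, "ax": 0.0, "ay": 0.0, "az": 0.0, "claw": 91.0}, {"dx": 0.6, "dy": -0.37, "dz": -0.06, "ax": 0.0, "ay": 0.0, "az": 0.0, "claw": 91.0}]}}

```text
t: 1.25
eef_pos: [490.8, -338.1, 243.9]
tool_rot: [0.976, 0.219, -0.0, 0.0]
wrist_force: [-0.2, -0.9, -0.0]
grip_width: 90.9
gripper_force: 0.0
```

Run:
```python
from h import *
np.set_printoptions(precision=1,suppress=True)
s=env.observe(); print(s['t'],s['eef_pos'],s['joint_positions'])
im,i=shot('wrist'); cv2.imwrite('pics/w2.png',im[:,:,::-1])
for c,z in(('green',4),('orange',104)):
    for b in blobs(mask(im,c),200)[:3]: r=rect(b,i,z); print(c,b[:,0].mean(0),np.array(r[0]),np.array(r[1]),round(r[2],1))
```

```text
1.25 [ 490.8 -338.1  243.9] [-0.6  0.2  1.9 -0.   1.   0.5]
green [296.9 165.1] [ 521.5 -301. ] [108.9 109.1] 7.2
```

View pics/w2.png

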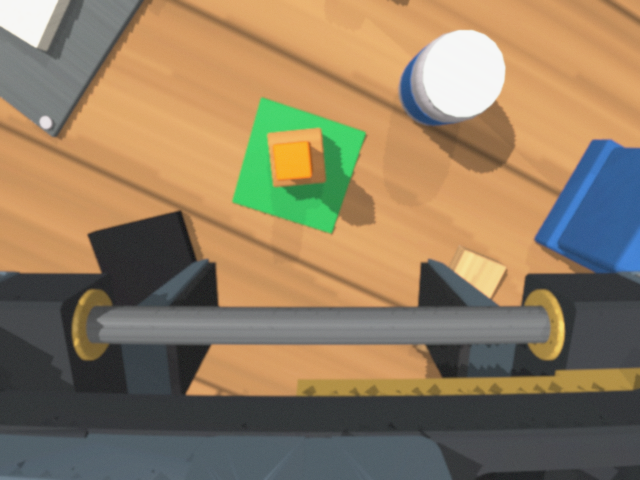

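The wrist picture shows the mat around (299,165), the bright handle top at (293,160) about 36 px wide, and the foot around (297,157). I'll measure the handle top.

```bash
cat >> h.py <<'E'
def handle(im,i,z):
    h=hsv(im); m=cv2.inRange(h,(8,200,215),(22,255,255))
    b=blobs(m,150)[0]; return b,rect(b,i,z)
def toolmove(dw,yaw=0):
    s=env.observe(); T=R.from_quat(s['tool_rot']); return T.inv().apply(dw)/500, yaw/.5
E
python3 - <<'E'
from h import *
np.set_printoptions(precision=2,suppress=True)
im,i=shot('wrist'); print(hsv(im)[160,293],hsv(im)[135,300],hsv(im)[160,319])
b,r=handle(im,i,104); print(b[:,0].mean(0),np.array(r[0]),r[1:])
m=cv2.inRange(hsv(im),(45,100,30),(80,255,255)); g=blobs(m)[0]
hull=cv2.convexHull(g); mm=np.zeros_like(m); cv2.drawContours(mm,[hull],-1,255,-1)
bl=blobs(mm&~m,200)[0]; r=cv2.minAreaRect(bl); print(r)
# rough handle top corners
print(cv2.boxPoints(cv2.minAreaRect(b)), 'tool yaw',R.from_quat(env.observe()['tool_rot']).as_matrix()[:2,0])
E
```

```text
[ 20 211 247] [ 17 148 240] [ 14 147 167]
[291.95 160.02] [ 531.64 -297.5 ] ((26.97774887084961, 26.74115562438965), 30.346839904785156)
((296.3739929199219, 156.80274963378906), (55.587623596191406, 54.907169342041016), 83.9909896850586)
[[272.51 143.9 ]
 [307.58 140.56]
 [310.99 176.43]
 [275.93 179.77]] tool yaw [0.9  0.43]
```

>>> {"api": "step_arm", "payload": {"increments": [{"dx": 0.108, "dy": -0.038, "dz": 0.1, "ax": 0.0, "ay": 0.0, "az": -0.178, "claw": 91.0}, {"dx": 0.108, "dy": -0.038, "dz": 0.2, "ax": 0.0, "ay": 0.0, "az": -0.178, "claw": 91.0}, {"dx": 0.108, "dy": -0.038, "dz": 0.22, "ax": 0.0, "ay": 0.0, "az": -0.178, "claw": 91.0}, {"dx": 0.108, "dy": -0.038, "dz": 0.3, "ax": 0.0, "ay": 0.0, "az": -0.178, "claw": 91.0}, {"dx": 0.108, "dy": -0.038, "dz": 0.36, "ax": 0.0, "ay": 0.0, "az": -0.178, "claw": 91.0}, {"dx": 0.108, "dy": -0.038, "dz": 0.386, "ax": 0.0, "ay": 0.0, "az": -0.178, "claw": 91.0}, {"dx": 0.108, "dy": -0.038, "dz": 0.386, "ax": 0.0, "ay": 0.0, "az": -0.178, "claw": 91.0}]}}

```text
t: 2.22
eef_pos: [531.8, -298.4, 51.6]
tool_rot: [0.965, 0.261, 0.0, 0.0]
wrist_force: [-1.2, -0.2, 1.3]
grip_width: 91.0
gripper_force: 0.0
```

>>> {"api": "step_arm", "payload": {"increments": [{"dx": 0.0, "dy": 0.0, "dz": 0.0, "ax": 0.0, "ay": 0.0, "az": 0.0, "claw": 10.0}, {"dx": 0.0, "dy": 0.0, "dz": 0.0, "ax": 0.0, "ay": 0.0, "az": 0.0, "claw": 10.0}, {"dx": 0.0, "dy": 0.0, "dz": 0.0, "ax": 0.0, "ay": 0.0, "az": 0.0, "claw": 10.0}, {"dx": 0.0, "dy": 0.0, "dz": 0.0, "ax": 0.0, "ay": 0.0, "az": 0.0, "claw": 10.0}, {"dx": 0.0, "dy": 0.0, "dz": 0.0, "ax": 0.0, "ay": 0.0, "az": 0.0, "claw": 10.0}, {"dx": 0.0, "dy": 0.0, "dz": 0.0, "ax": 0.0, "ay": 0.0, "az": 0.0, "claw": 10.0}, {"dx": 0.0, "dy": 0.0, "dz": 0.0, "ax": 0.0, "ay": 0.0, "az": 0.0, "claw": 10.0}, {"dx": 0.0, "dy": 0.0, "dz": 0.0, "ax": 0.0, "ay": 0.0, "az": 0.0, "claw": 10.0}], "force": 45}}

```text
t: 3.22
eef_pos: [531.7, -297.5, 50.8]
tool_rot: [0.965, 0.262, -0.0, -0.0]
wrist_force: [-0.0, 0.1, -1.8]
grip_width: 27.9
gripper_force: 45.0
```

>>> {"api": "step_arm", "payload": {"increments": [{"dx": 0.0, "dy": 0.0, "dz": -0.1, "ax": 0.0, "ay": 0.0, "az": 0.0, "claw": 10.0}, {"dx": 0.0, "dy": 0.0, "dz": -0.22, "ax": 0.0, "ay": 0.0, "az": 0.0, "claw": 10.0}, {"dx": 0.06, "dy": -0.08, "dz": -0.3, "ax": 0.0, "ay": 0.0, "az": -0.2, "claw": 10.0}, {"dx": 0.12, "dy": -0.16, "dz": -0.34, "ax": 0.0, "ay": 0.0, "az": -0.5, "claw": 10.0}, {"dx": 0.18, "dy": -0.25, "dz": -0.38, "ax": 0.0, "ay": 0.0, "az": -0.8, "claw": 10.0}, {"dx": 0.25, "dy": -0.34, "dz": -0.41, "ax": 0.0, "ay": 0.0, "az": -0.95, "claw": 10.0}, {"dx": 0.284, "dy": -0.394, "dz": -0.418, "ax": 0.0, "ay": 0.0, "az": -0.95, "claw": 10.0}, {"dx": 0.284, "dy": -0.394, "dz": -0.418, "ax": 0.0, "ay": 0.0, "az": -0.95, "claw": 10.0}]}}

```text
t: 4.22
eef_pos: [554.8, -54.0, 260.3]
tool_rot: [0.876, 0.483, 0.0, 0.0]
wrist_force: [-0.4, -0.3, -1.6]
grip_width: 28.2
gripper_force: 45.0
```

>>> {"api": "step_arm", "payload": {"increments": [{"dx": 0.0, "dy": 0.0, "dz": 0.0, "ax": 0.0, "ay": 0.0, "az": -0.35, "claw": 10.0}, {"dx": 0.0, "dy": 0.0, "dz": 0.0, "ax": 0.0, "ay": 0.0, "az": -0.647, "claw": 10.0}, {"dx": 0.0, "dy": 0.0, "dz": 0.0, "ax": 0.0, "ay": 0.0, "az": -0.647, "claw": 10.0}]}}

```text
t: 4.6
eef_pos: [554.6, -56.5, 259.6]
tool_rot: [0.788, 0.616, -0.0, -0.0]
wrist_force: [-0.2, -0.3, -1.8]
grip_width: 27.9
gripper_force: 45.0
```

Run:
```python
from h import *
np.set_printoptions(precision=2,suppress=True)
s=env.observe(); print(s['t'],s['eef_pos'],s['joint_positions'],R.from_quat(s['tool_rot']).as_matrix(),s['wrist_force'])
im,i=shot('wrist'); cv2.imwrite('pics/w3.png',im[:,:,::-1])
for c,z in(('white',24),('red',38)):
    for b in blobs(mask(im,c),400)[:3]: r=rect(b,i,z); print(c,b[:,0].mean(0),np.array(r[0]),np.array(r[1]),round(r[2],1))
```

```text
4.6 [554.57 -56.48 259.61] [-0.14  0.1   1.99 -0.    1.05  0.1 ] [[ 0.24  0.97 -0.  ]
 [ 0.97 -0.24 -0.  ]
 [-0.   -0.   -1.  ]] [-0.22 -0.3  -1.82]
white [321.15 115.15] [579.72  30.71] [141.2  101.32] 82.9
white [484.51 130.58] [735.95 -20.2 ] [89.39 89.04] 79.7
red [366.97  70.65] [575.86  21.7 ] [226.16 208.07] 76.0
```

View pics/w3.png

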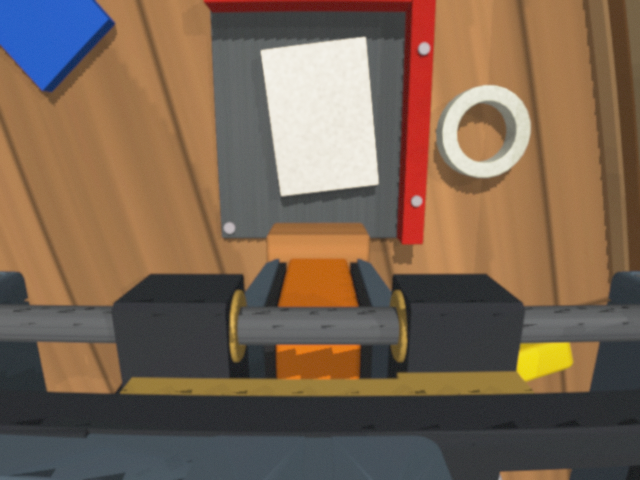

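Wrist picture: the panel fills (262–378, 38–195). The far fence's inner edge is near column 407 and the side fence's is near row 10. The block is held square to the jig, with its foot at (318,240). Next I'll refine the jig's pose from the fence edges.

```bash
cat >> h.py <<'E'
def jigwrist(im,i,r0=30,r1=225,c0=240,c1=400):
    m=mask(im,'red')>0
    # inner-face feet, on plate z=8
    f=np.array([(m[r].nonzero()[0][m[r].nonzero()[0]>c1-20].min()-.5,r) for r in range(r0,r1,3)])
    return cast(f,i,8)
E
python3 - <<'E'
from h import *
np.set_printoptions(precision=2,suppress=True)
im,i=shot('wrist'); m=mask(im,'red')>0
f=[(np.r_[380:440][m[r,380:440]].min()-.5,r) for r in range(25,225,3)]
g=[(c,np.r_[0:30][m[:30,c]].max()+.5) for c in range(225,400,5)]
P=cast(f,i,8);Q=cast(g,i,8)
o=lambda P:(cv2.fitLine(P.astype(np.float32),cv2.DIST_HUBER,0,.01,.01).ravel())
a,b=o(P),o(Q)
for q in(a,b): print(np.degrees(np.arctan2(q[1],q[0])),q)
t=np.linalg.solve(np.c_[a[:2],-b[:2]],b[2:]-a[2:]); C=a[2:]+t[0]*a[:2]; print('corner',C)
y=np.radians(-13.95); ex=np.array([np.cos(y),np.sin(y)]); ey=np.array([-ex[1],ex[0]])
w=blobs(mask(im,'white'),400)[0]; r=rect(w,i,24); J=lambda p:np.array([(p-C)@ex,(p-C)@ey])
print('panel',J(np.array(r[0])),[J(p) for p in cv2.boxPoints(r)], 'tcp',J(env.observe()['eef_pos'][:2]))
print('target',C-175*ex-97*ey, C-100*ex-97*ey)
E
```

```text
76.15654 [  0.24   0.97 658.26   5.24]
-13.880751 [  0.97  -0.24 578.4  136.8 ]
corner [684.23 110.64]
panel [ -82.18 -102.79] [array([-124.16, -178.85]), array([ -23.56, -166.91]), array([-40.21, -26.72]), array([-140.81,  -38.67])] tcp [ -85.54 -193.25]
target [491.01  58.69] [563.8   40.61]
```

>>> {"api": "step_arm", "payload": {"increments": [{"dx": 0.1, "dy": -0.09, "dz": 0.0, "ax": 0.0, "ay": 0.0, "az": 0.0, "claw": 10.0}, {"dx": 0.193, "dy": -0.179, "dz": 0.0, "ax": 0.0, "ay": 0.0, "az": 0.0, "claw": 10.0}, {"dx": 0.193, "dy": -0.179, "dz": 0.08, "ax": 0.0, "ay": 0.0, "az": 0.0, "claw": 10.0}, {"dx": 0.193, "dy": -0.179, "dz": 0.2, "ax": 0.0, "ay": 0.0, "az": 0.0, "claw": 10.0}, {"dx": 0.193, "dy": -0.179, "dz": 0.3, "ax": 0.0, "ay": 0.0, "az": 0.0, "claw": 10.0}, {"dx": 0.193, "dy": -0.179, "dz": 0.37, "ax": 0.0, "ay": 0.0, "az": 0.0, "claw": 10.0}, {"dx": 0.193, "dy": -0.179, "dz": 0.401, "ax": 0.0, "ay": 0.0, "az": 0.0, "claw": 10.0}, {"dx": 0.193, "dy": -0.179, "dz": 0.401, "ax": 0.0, "ay": 0.0, "az": 0.0, "claw": 10.0}]}}

```text
t: 5.7
eef_pos: [490.9, 59.2, 59.2]
tool_rot: [0.788, 0.616, -0.0, -0.0]
wrist_force: [-0.1, -0.1, -1.1]
grip_width: 27.9
gripper_force: 45.0
```

>>> {"api": "step_arm", "payload": {"increments": [{"dx": 0.0, "dy": 0.008, "dz": 0.0, "ax": 0.0, "ay": 0.0, "az": 0.0, "claw": 10.0}, {"dx": 0.0, "dy": 0.014, "dz": 0.0, "ax": 0.0, "ay": 0.0, "az": 0.0, "claw": 10.0}, {"dx": 0.0, "dy": 0.018, "dz": 0.0, "ax": 0.0, "ay": 0.0, "az": 0.0, "claw": 10.0}, {"dx": 0.0, "dy": 0.022, "dz": 0.0, "ax": 0.0, "ay": 0.0, "az": 0.0, "claw": 10.0}, {"dx": 0.0, "dy": 0.026, "dz": 0.0, "ax": 0.0, "ay": 0.0, "az": 0.0, "claw": 10.0}, {"dx": 0.0, "dy": 0.03, "dz": 0.0, "ax": 0.0, "ay": 0.0, "az": 0.0, "claw": 10.0}, {"dx": 0.0, "dy": 0.034, "dz": 0.0, "ax": 0.0, "ay": 0.0, "az": 0.0, "claw": 10.0}, {"dx": 0.0, "dy": 0.038, "dz": 0.0, "ax": 0.0, "ay": 0.0, "az": 0.0, "claw": 10.0}]}}

```text
t: 6.7
eef_pos: [509.5, 54.8, 59.3]
tool_rot: [0.787, 0.616, -0.0, -0.0]
wrist_force: [-1.1, 0.8, -1.9]
grip_width: 27.7
gripper_force: 45.0
```

>>> {"api": "step_arm", "payload": {"increments": [{"dx": 0.0, "dy": 0.004, "dz": 0.0, "ax": 0.0, "ay": 0.0, "az": 0.0, "claw": 10.0}, {"dx": 0.0, "dy": 0.008, "dz": 0.0, "ax": 0.0, "ay": 0.0, "az": 0.0, "claw": 10.0}, {"dx": 0.0, "dy": 0.012, "dz": 0.0, "ax": 0.0, "ay": 0.0, "az": 0.0, "claw": 10.0}, {"dx": 0.0, "dy": 0.016, "dz": 0.0, "ax": 0.0, "ay": 0.0, "az": 0.0, "claw": 10.0}, {"dx": 0.0, "dy": 0.02, "dz": 0.0, "ax": 0.0, "ay": 0.0, "az": 0.0, "claw": 10.0}, {"dx": 0.0, "dy": 0.024, "dz": 0.0, "ax": 0.0, "ay": 0.0, "az": 0.0, "claw": 10.0}, {"dx": 0.0, "dy": 0.028, "dz": 0.0, "ax": 0.0, "ay": 0.0, "az": 0.0, "claw": 10.0}, {"dx": 0.0, "dy": 0.032, "dz": 0.0, "ax": 0.0, "ay": 0.0, "az": 0.0, "claw": 10.0}]}}

```text
t: 7.7
eef_pos: [525.2, 50.9, 59.4]
tool_rot: [0.787, 0.616, -0.0, -0.0]
wrist_force: [-1.2, 0.4, -2.2]
grip_width: 27.8
gripper_force: 45.0
```

```bash
cat >> h.py <<'E'
C=np.array([684.2,110.6]); y=np.radians(-13.87); ex=np.array([np.cos(y),np.sin(y)]); ey=np.array([-ex[1],ex[0]])
J=lambda p:np.array([(p[:2]-C)@ex,(p[:2]-C)@ey])
def st():
    s=env.observe(); f=s['wrist_force']; print('t',s['t'],'tcp jig',J(s['eef_pos']).round(2),s['eef_pos'][2].round(1),'f jig',round(f[:2]@ex,2),round(f[:2]@ey,2),f[2].round(2))
def panel(n='top'):
    im,i=shot(n); w=[b for b in blobs(mask(im,'white'),200) if abs(J(cast(b[:,0].mean(0),i,24)[0])-[-60,-85]).max()<50][0]
    r=rect(w,i,24); print('panel',J(np.array(r[0])).round(1),np.array(r[1]).round(1),round(r[2],2))
E
python3 - <<'E'
from h import *
st(); panel()
E
```

```text
t 7.7 tcp jig [-140.1   -96.06] 59.4 f jig -1.27 0.09 -2.24
panel [ -64.2 -107.3] [139.5  98.5] 76.43
```

>>> {"api": "step_arm", "payload": {"increments": [{"dx": 0.0, "dy": 0.004, "dz": 0.0, "ax": 0.0, "ay": 0.0, "az": 0.0, "claw": 10.0}, {"dx": 0.0, "dy": 0.008, "dz": 0.0, "ax": 0.0, "ay": 0.0, "az": 0.0, "claw": 10.0}, {"dx": 0.0, "dy": 0.012, "dz": 0.0, "ax": 0.0, "ay": 0.0, "az": 0.0, "claw": 10.0}, {"dx": 0.0, "dy": 0.015, "dz": 0.0, "ax": 0.0, "ay": 0.0, "az": 0.0, "claw": 10.0}, {"dx": 0.0, "dy": 0.018, "dz": 0.0, "ax": 0.0, "ay": 0.0, "az": 0.0, "claw": 10.0}, {"dx": 0.0, "dy": 0.02, "dz": 0.0, "ax": 0.0, "ay": 0.0, "az": 0.0, "claw": 10.0}, {"dx": 0.0, "dy": 0.022, "dz": 0.0, "ax": 0.0, "ay": 0.0, "az": 0.0, "claw": 10.0}, {"dx": 0.0, "dy": 0.023, "dz": 0.0, "ax": 0.0, "ay": 0.0, "az": 0.0, "claw": 10.0}]}}

```text
t: 8.75
eef_pos: [536.3, 48.2, 59.4]
tool_rot: [0.787, 0.616, 0.0, 0.0]
wrist_force: [-1.4, -0.1, -0.2]
grip_width: 27.7
gripper_force: 45.0
```

>>> {"api": "step_arm", "payload": {"increments": [{"dx": 0.0, "dy": 0.001, "dz": 0.0, "ax": 0.0, "ay": 0.0, "az": 0.0, "claw": 10.0}, {"dx": 0.0, "dy": 0.002, "dz": 0.0, "ax": 0.0, "ay": 0.0, "az": 0.0, "claw": 10.0}]}}

```text
t: 9.0
eef_pos: [537.2, 48.0, 59.4]
tool_rot: [0.787, 0.616, 0.0, -0.0]
wrist_force: [-1.4, 0.2, -1.8]
grip_width: 27.8
gripper_force: 45.0
```

Run:
```python
from h import *
st(); panel()
```

```text
t 9.0 tcp jig [-127.72  -96.06] 59.4 f jig -1.44 -0.18 -1.84Traceback (most recent call last):
  File "<stdin>", line 2, in <module>
  File "h.py", line 36, in panel
    im,i=shot(n); w=[b for b in blobs(mask(im,'white'),200) if abs(J(cast(b[:,0].mean(0),i,24)[0])-[-60,-85]).max()<50][0]
                    ~~~~~~~~~~~~~~~~~~~~~~~~~~~~~~~~~~~~~~~~~~~~~~~~~~~~~~~~~~~~~~~~~~~~~~~~~~~~~~~~~~~~~~~~~~~~~~~~~~~^^^
IndexError: list index out of range
```

>>> {"api": "step_arm", "payload": {"increments": [{"dx": 0.0, "dy": 0.001, "dz": 0.0, "ax": 0.0, "ay": 0.0, "az": 0.0, "claw": 10.0}, {"dx": 0.0, "dy": 0.002, "dz": 0.0, "ax": 0.0, "ay": 0.0, "az": 0.0, "claw": 10.0}]}}

```text
t: 9.3
eef_pos: [538.2, 47.7, 59.4]
tool_rot: [0.787, 0.616, 0.0, 0.0]
wrist_force: [-0.7, 0.6, -1.7]
grip_width: 27.8
gripper_force: 45.0
```

>>> {"api": "step_arm", "payload": {"increments": [{"dx": 0.0, "dy": 0.001, "dz": 0.0, "ax": 0.0, "ay": 0.0, "az": 0.0, "claw": 10.0}, {"dx": 0.0, "dy": 0.002, "dz": 0.0, "ax": 0.0, "ay": 0.0, "az": 0.0, "claw": 10.0}]}}

```text
t: 9.55
eef_pos: [538.7, 47.5, 59.4]
tool_rot: [0.787, 0.616, -0.0, -0.0]
wrist_force: [-4.8, 2.2, 2.2]
grip_width: 27.8
gripper_force: 45.0
```

>>> {"api": "step_arm", "payload": {"increments": [{"dx": 0.0, "dy": 0.0, "dz": 0.0, "ax": 0.0, "ay": 0.0, "az": 0.0, "claw": 10.0}, {"dx": 0.0, "dy": 0.0, "dz": 0.0, "ax": 0.0, "ay": 0.0, "az": 0.0, "claw": 10.0}]}}

```text
t: 9.8
eef_pos: [538.6, 47.5, 59.3]
tool_rot: [0.787, 0.616, -0.0, -0.0]
wrist_force: [-4.6, 2.7, 1.7]
grip_width: 28.1
gripper_force: 45.0
```

Run:
```python
from h import *
st()
im,i=shot('top'); cv2.imwrite('pics/t4.png',cv2.resize(im[150:300,200:400],(800,600),interpolation=cv2.INTER_CUBIC)[:,:,::-1])
st()
```

```text
t 9.8 tcp jig [-126.19  -96.12] 59.3 f jig -5.07 1.5 1.66
t 9.85 tcp jig [-126.19  -96.12] 59.3 f jig -5.73 0.19 1.24
```

>>> {"api": "step_arm", "payload": {"increments": [{"dx": 0.0, "dy": 0.0, "dz": 0.0, "ax": 0.0, "ay": 0.0, "az": 0.0, "claw": 10.0}, {"dx": 0.0, "dy": 0.0, "dz": 0.0, "ax": 0.0, "ay": 0.0, "az": 0.0, "claw": 10.0}, {"dx": 0.0, "dy": 0.0, "dz": 0.0, "ax": 0.0, "ay": 0.0, "az": 0.0, "claw": 10.0}, {"dx": 0.0, "dy": 0.0, "dz": 0.0, "ax": 0.0, "ay": 0.0, "az": 0.0, "claw": 10.0}, {"dx": 0.0, "dy": 0.0, "dz": 0.0, "ax": 0.0, "ay": 0.0, "az": 0.0, "claw": 10.0}]}}

```text
t: 10.48
eef_pos: [538.7, 47.5, 59.3]
tool_rot: [0.787, 0.616, -0.0, -0.0]
wrist_force: [-4.8, 1.9, 1.4]
grip_width: 27.9
gripper_force: 45.0
```

>>> {"api": "step_arm", "payload": {"increments": [{"dx": 0.0, "dy": -0.004, "dz": 0.0, "ax": 0.0, "ay": 0.0, "az": 0.0, "claw": 10.0}, {"dx": 0.0, "dy": -0.03, "dz": 0.0, "ax": 0.0, "ay": 0.0, "az": 0.0, "claw": 10.0}, {"dx": 0.0, "dy": -0.05, "dz": -0.05, "ax": 0.0, "ay": 0.0, "az": 0.0, "claw": 10.0}, {"dx": 0.0, "dy": -0.05, "dz": -0.15, "ax": 0.0, "ay": 0.0, "az": 0.0, "claw": 10.0}, {"dx": -0.1, "dy": -0.02, "dz": -0.25, "ax": 0.0, "ay": 0.0, "az": 0.0, "claw": 10.0}, {"dx": -0.19, "dy": 0.08, "dz": -0.32, "ax": 0.0, "ay": 0.0, "az": 0.0, "claw": 10.0}, {"dx": -0.22, "dy": 0.15, "dz": -0.32, "ax": 0.0, "ay": 0.0, "az": 0.0, "claw": 10.0}, {"dx": -0.22, "dy": 0.15, "dz": -0.32, "ax": 0.0, "ay": 0.0, "az": 0.0, "claw": 10.0}]}}

```text
t: 11.48
eef_pos: [587.5, -79.5, 220.7]
tool_rot: [0.788, 0.615, 0.001, 0.001]
wrist_force: [0.2, -0.3, -1.7]
grip_width: 27.7
gripper_force: 45.0
```

Run:
```python
from h import *
st(); panel('wrist'); 
im,i=shot('wrist'); cv2.imwrite('pics/w5.png',im[:,:,::-1])
```

```text
t 11.475 tcp jig [ -48.3  -207.73] 220.7 f jig 0.3 -0.28 -1.69
panel [ -51.8 -108.5] [140.6 100.9] 76.1
```

View pics/w5.png

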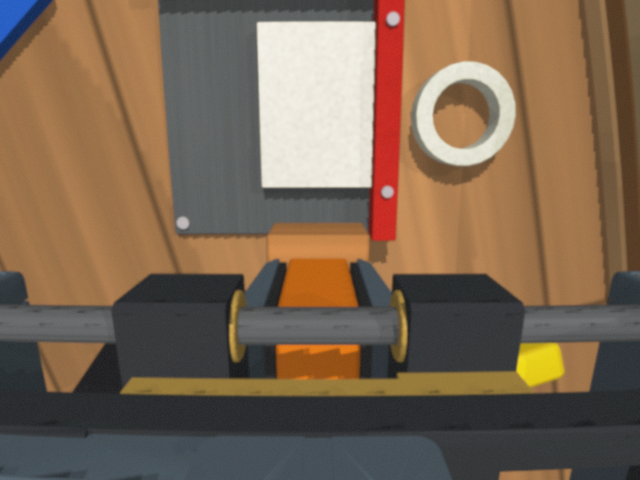

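The picture shows the panel flush with the far fence (edge at column 373, angle matching the jig) and its near edge at row 187. Now the second push.

>>> {"api": "step_arm", "payload": {"increments": [{"dx": -0.018, "dy": 0.0, "dz": 0.08, "ax": 0.0, "ay": 0.0, "az": 0.0, "claw": 10.0}, {"dx": -0.018, "dy": -0.003, "dz": 0.17, "ax": 0.0, "ay": 0.0, "az": 0.0, "claw": 10.0}, {"dx": -0.018, "dy": -0.003, "dz": 0.25, "ax": 0.0, "ay": 0.0, "az": 0.0, "claw": 10.0}, {"dx": -0.018, "dy": -0.003, "dz": 0.3, "ax": 0.0, "ay": 0.0, "az": 0.0, "claw": 10.0}, {"dx": -0.018, "dy": -0.003, "dz": 0.322, "ax": 0.0, "ay": 0.0, "az": 0.0, "claw": 10.0}, {"dx": -0.018, "dy": -0.003, "dz": 0.322, "ax": 0.0, "ay": 0.0, "az": 0.0, "claw": 10.0}]}}

```text
t: 12.32
eef_pos: [581.2, -85.1, 58.2]
tool_rot: [0.787, 0.617, -0.0, -0.0]
wrist_force: [0.6, -0.1, -1.5]
grip_width: 27.8
gripper_force: 45.0
```

Run:
```python
from h import *
st(); T=R.from_quat(env.observe()['tool_rot']).as_matrix(); print(T.round(4), np.degrees(np.arctan2(T[1,0],T[0,0])))
```

```text
t 12.325 tcp jig [ -53.06 -214.67] 58.2 f jig 0.61 0.07 -1.53
[[ 2.395e-01  9.709e-01 -1.000e-03]
 [ 9.709e-01 -2.395e-01  2.000e-04]
 [-0.000e+00 -1.000e-03 -1.000e+00]] 76.14074789657343
```

>>> {"api": "step_arm", "payload": {"increments": [{"dx": 0.01, "dy": 0.005, "dz": -0.002, "ax": 0.0, "ay": 0.0, "az": 0.0, "claw": 10.0}, {"dx": 0.016, "dy": 0.005, "dz": -0.002, "ax": 0.0, "ay": 0.0, "az": 0.0, "claw": 10.0}, {"dx": 0.02, "dy": 0.005, "dz": -0.002, "ax": 0.0, "ay": 0.0, "az": 0.0, "claw": 10.0}, {"dx": 0.024, "dy": 0.005, "dz": -0.002, "ax": 0.0, "ay": 0.0, "az": 0.0, "claw": 10.0}, {"dx": 0.028, "dy": 0.005, "dz": -0.002, "ax": 0.0, "ay": 0.0, "az": 0.0, "claw": 10.0}, {"dx": 0.033, "dy": 0.005, "dz": -0.002, "ax": 0.0, "ay": 0.0, "az": 0.0, "claw": 10.0}, {"dx": 0.038, "dy": 0.005, "dz": -0.002, "ax": 0.0, "ay": 0.0, "az": 0.0, "claw": 10.0}, {"dx": 0.043, "dy": 0.005, "dz": -0.002, "ax": 0.0, "ay": 0.0, "az": 0.0, "claw": 10.0}]}}

```text
t: 13.32
eef_pos: [589.5, -65.3, 59.4]
tool_rot: [0.787, 0.616, -0.0, -0.0]
wrist_force: [-1.1, -1.8, -1.2]
grip_width: 27.7
gripper_force: 45.0
```

>>> {"api": "step_arm", "payload": {"increments": [{"dx": 0.005, "dy": 0.0, "dz": 0.0, "ax": 0.0, "ay": 0.0, "az": 0.0, "claw": 10.0}, {"dx": 0.01, "dy": 0.0, "dz": 0.0, "ax": 0.0, "ay": 0.0, "az": 0.0, "claw": 10.0}, {"dx": 0.015, "dy": 0.0, "dz": 0.0, "ax": 0.0, "ay": 0.0, "az": 0.0, "claw": 10.0}, {"dx": 0.02, "dy": 0.0, "dz": 0.0, "ax": 0.0, "ay": 0.0, "az": 0.0, "claw": 10.0}, {"dx": 0.025, "dy": 0.0, "dz": 0.0, "ax": 0.0, "ay": 0.0, "az": 0.0, "claw": 10.0}, {"dx": 0.03, "dy": 0.0, "dz": 0.0, "ax": 0.0, "ay": 0.0, "az": 0.0, "claw": 10.0}, {"dx": 0.034, "dy": 0.0, "dz": 0.0, "ax": 0.0, "ay": 0.0, "az": 0.0, "claw": 10.0}, {"dx": 0.038, "dy": 0.0, "dz": 0.0, "ax": 0.0, "ay": 0.0, "az": 0.0, "claw": 10.0}]}}

```text
t: 14.32
eef_pos: [594.1, -46.9, 59.4]
tool_rot: [0.787, 0.616, -0.0, -0.0]
wrist_force: [-0.2, -2.2, -0.9]
grip_width: 28.2
gripper_force: 45.0
```

Run:
```python
from h import *
st(); panel('wrist')
```

```text
t 14.325 tcp jig [ -49.77 -174.5 ] 59.4 f jig 0.34 -2.15 -0.87
panel [-51.5 -94.9] [108.5 100.2] 76.11
```

>>> {"api": "step_arm", "payload": {"increments": [{"dx": 0.004, "dy": 0.0, "dz": 0.0, "ax": 0.0, "ay": 0.0, "az": 0.0, "claw": 10.0}, {"dx": 0.007, "dy": 0.0, "dz": 0.0, "ax": 0.0, "ay": 0.0, "az": 0.0, "claw": 10.0}, {"dx": 0.009, "dy": 0.0, "dz": 0.0, "ax": 0.0, "ay": 0.0, "az": 0.0, "claw": 10.0}, {"dx": 0.011, "dy": 0.0, "dz": 0.0, "ax": 0.0, "ay": 0.0, "az": 0.0, "claw": 10.0}, {"dx": 0.012, "dy": 0.0, "dz": 0.0, "ax": 0.0, "ay": 0.0, "az": 0.0, "claw": 10.0}, {"dx": 0.013, "dy": 0.0, "dz": 0.0, "ax": 0.0, "ay": 0.0, "az": 0.0, "claw": 10.0}]}}

```text
t: 15.12
eef_pos: [595.6, -40.6, 59.4]
tool_rot: [0.787, 0.616, -0.0, -0.0]
wrist_force: [-0.3, -1.6, -2.0]
grip_width: 27.9
gripper_force: 45.0
```

>>> {"api": "step_arm", "payload": {"increments": [{"dx": 0.001, "dy": 0.0, "dz": 0.0, "ax": 0.0, "ay": 0.0, "az": 0.0, "claw": 10.0}, {"dx": 0.002, "dy": 0.0, "dz": 0.0, "ax": 0.0, "ay": 0.0, "az": 0.0, "claw": 10.0}]}}

```text
t: 15.38
eef_pos: [595.8, -39.7, 59.4]
tool_rot: [0.787, 0.616, -0.0, -0.0]
wrist_force: [0.1, 0.2, -1.9]
grip_width: 27.9
gripper_force: 45.0
```

>>> {"api": "step_arm", "payload": {"increments": [{"dx": 0.001, "dy": 0.0, "dz": 0.0, "ax": 0.0, "ay": 0.0, "az": 0.0, "claw": 10.0}, {"dx": 0.002, "dy": 0.0, "dz": 0.0, "ax": 0.0, "ay": 0.0, "az": 0.0, "claw": 10.0}]}}

```text
t: 15.62
eef_pos: [596.0, -38.7, 59.4]
tool_rot: [0.787, 0.616, -0.0, -0.0]
wrist_force: [0.3, -1.1, -2.0]
grip_width: 28.0
gripper_force: 45.0
```

>>> {"api": "step_arm", "payload": {"increments": [{"dx": 0.001, "dy": 0.0, "dz": 0.0, "ax": 0.0, "ay": 0.0, "az": 0.0, "claw": 10.0}]}}

```text
t: 15.75
eef_pos: [596.2, -38.3, 59.4]
tool_rot: [0.787, 0.616, -0.0, 0.0]
wrist_force: [0.2, -3.6, -1.6]
grip_width: 28.2
gripper_force: 45.0
```

>>> {"api": "step_arm", "payload": {"increments": [{"dx": 0.0005, "dy": 0.0, "dz": 0.0, "ax": 0.0, "ay": 0.0, "az": 0.0, "claw": 10.0}]}}

```text
t: 15.88
eef_pos: [596.2, -38.3, 59.4]
tool_rot: [0.787, 0.617, -0.0, 0.0]
wrist_force: [-0.5, -5.9, -2.0]
grip_width: 28.1
gripper_force: 45.0
```

>>> {"api": "step_arm", "payload": {"increments": [{"dx": 0.0, "dy": 0.0, "dz": 0.0, "ax": 0.0, "ay": 0.0, "az": 0.0, "claw": 10.0}]}}

```text
t: 16.0
eef_pos: [596.2, -38.3, 59.5]
tool_rot: [0.787, 0.616, -0.0, 0.0]
wrist_force: [-1.6, -5.2, -2.0]
grip_width: 28.0
gripper_force: 45.0
```

>>> {"api": "step_arm", "payload": {"increments": [{"dx": 0.0, "dy": 0.0, "dz": 0.0, "ax": 0.0, "ay": 0.0, "az": 0.0, "claw": 10.0}, {"dx": 0.0, "dy": 0.0, "dz": 0.0, "ax": 0.0, "ay": 0.0, "az": 0.0, "claw": 10.0}, {"dx": 0.0, "dy": 0.0, "dz": 0.0, "ax": 0.0, "ay": 0.0, "az": 0.0, "claw": 10.0}, {"dx": 0.0, "dy": 0.0, "dz": 0.0, "ax": 0.0, "ay": 0.0, "az": 0.0, "claw": 10.0}, {"dx": 0.0, "dy": 0.0, "dz": 0.0, "ax": 0.0, "ay": 0.0, "az": 0.0, "claw": 10.0}, {"dx": 0.0, "dy": 0.0, "dz": 0.0, "ax": 0.0, "ay": 0.0, "az": 0.0, "claw": 10.0}]}}

```text
t: 16.75
eef_pos: [596.3, -38.3, 59.5]
tool_rot: [0.787, 0.616, -0.0, 0.0]
wrist_force: [-0.5, -4.5, -2.0]
grip_width: 27.6
gripper_force: 45.0
```

>>> {"api": "step_arm", "payload": {"increments": [{"dx": -0.004, "dy": 0.0, "dz": 0.0, "ax": 0.0, "ay": 0.0, "az": 0.0, "claw": 10.0}, {"dx": -0.03, "dy": 0.0, "dz": 0.0, "ax": 0.0, "ay": 0.0, "az": 0.0, "claw": 10.0}, {"dx": -0.05, "dy": 0.0, "dz": -0.08, "ax": 0.0, "ay": 0.0, "az": 0.0, "claw": 10.0}, {"dx": -0.07, "dy": 0.0, "dz": -0.18, "ax": 0.0, "ay": 0.0, "az": 0.0, "claw": 10.0}, {"dx": -0.07, "dy": 0.0, "dz": -0.28, "ax": 0.0, "ay": 0.0, "az": 0.0, "claw": 10.0}, {"dx": -0.07, "dy": 0.0, "dz": -0.36, "ax": 0.0, "ay": 0.0, "az": 0.0, "claw": 10.0}, {"dx": -0.07, "dy": 0.0, "dz": -0.36, "ax": 0.0, "ay": 0.0, "az": 0.0, "claw": 10.0}]}}

```text
t: 17.62
eef_pos: [589.3, -72.8, 242.7]
tool_rot: [0.788, 0.616, 0.002, 0.002]
wrist_force: [-0.6, -0.3, -1.4]
grip_width: 27.8
gripper_force: 45.0
```

Run:
```python
from h import *
st(); panel('wrist'); panel('top')
im,i=shot('wrist'); cv2.imwrite('pics/w6.png',im[:,:,::-1])
```

```text
t 17.625 tcp jig [ -48.21 -200.81] 242.7 f jig -0.54 -0.42 -1.43
panel [-51.7 -74.5] [132.5 100.8] 76.15
panel [-51.8 -54.5] [101.5  99.9] 76.07
```

View pics/w6.png

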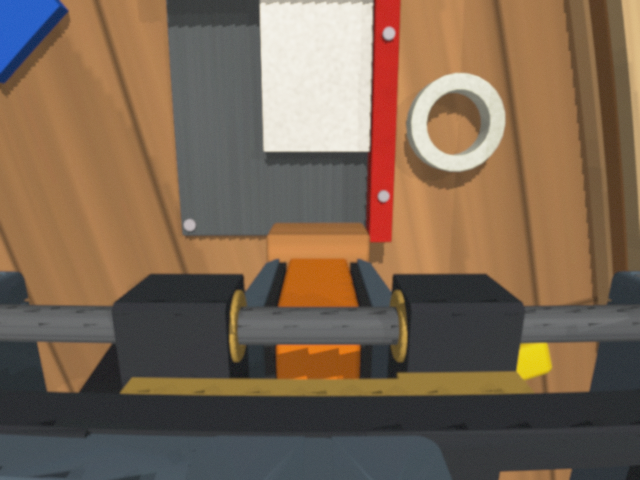

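The picture shows the panel flush to the far fence (column 371) and pushed home: its near edge at row 152 is at jig y about −140.7. The block goes back to the mat now.

>>> {"api": "step_arm", "payload": {"increments": [{"dx": -0.08, "dy": 0.0, "dz": 0.0, "ax": 0.0, "ay": 0.0, "az": -0.1, "claw": 10.0}, {"dx": -0.18, "dy": -0.01, "dz": 0.0, "ax": 0.0, "ay": 0.0, "az": -0.3, "claw": 10.0}, {"dx": -0.28, "dy": -0.015, "dz": 0.0, "ax": 0.0, "ay": 0.0, "az": -0.5, "claw": 10.0}, {"dx": -0.38, "dy": -0.02, "dz": 0.0, "ax": 0.0, "ay": 0.0, "az": -0.74, "claw": 10.0}, {"dx": -0.474, "dy": -0.022, "dz": 0.0, "ax": 0.0, "ay": 0.0, "az": -0.74, "claw": 10.0}, {"dx": -0.474, "dy": -0.022, "dz": 0.1, "ax": 0.0, "ay": 0.0, "az": -0.74, "claw": 10.0}, {"dx": -0.474, "dy": -0.022, "dz": 0.2, "ax": 0.0, "ay": 0.0, "az": -0.74, "claw": 10.0}, {"dx": -0.474, "dy": -0.022, "dz": 0.2, "ax": 0.0, "ay": 0.0, "az": -0.74, "claw": 10.0}]}}

```text
t: 18.77
eef_pos: [517.3, -297.8, 135.0]
tool_rot: [0.661, 0.751, -0.001, -0.004]
wrist_force: [0.1, -0.1, -0.5]
grip_width: 27.9
gripper_force: 45.0
```

Run:
```python
from h import *
s=env.observe(); T=R.from_quat(s['tool_rot']); print(s['t'],s['eef_pos'],T.as_matrix().round(3))
print('units',T.inv().apply(np.array([522,-300.5,60])-s['eef_pos'])/500)
```

```text
18.775 [ 517.31274729 -297.82828623  134.96184034] [[-0.127  0.992 -0.007]
 [ 0.992  0.127  0.005]
 [ 0.006 -0.007 -1.   ]]
units [-0.00732453  0.00962444  0.14982411]
```

>>> {"api": "step_arm", "payload": {"increments": [{"dx": 0.0, "dy": 0.0, "dz": 0.0, "ax": 0.0, "ay": 0.0, "az": 0.0, "claw": 10.0}, {"dx": 0.0, "dy": 0.0, "dz": 0.0, "ax": 0.0, "ay": 0.0, "az": 0.0, "claw": 10.0}, {"dx": 0.0, "dy": 0.0, "dz": 0.0, "ax": 0.0, "ay": 0.0, "az": 0.0, "claw": 10.0}]}}

```text
t: 19.15
eef_pos: [520.9, -299.7, 140.9]
tool_rot: [0.661, 0.751, 0.0, 0.001]
wrist_force: [0.9, -0.0, -1.8]
grip_width: 27.9
gripper_force: 45.0
```

Run:
```python
from h import *
s=env.observe(); T=R.from_quat(s['tool_rot']); print(s['t'],s['eef_pos'],T.as_matrix().round(3))
print('units',T.inv().apply(np.array([522,-300.5,60])-s['eef_pos'])/500)
```

```text
19.15 [ 520.94291444 -299.68934479  140.89344887] [[-0.127  0.992  0.002]
 [ 0.992  0.127 -0.001]
 [-0.001  0.002 -1.   ]]
units [-0.00165859  0.00162343  0.16179219]
```

>>> {"api": "step_arm", "payload": {"increments": [{"dx": -0.002, "dy": 0.002, "dz": 0.06, "ax": 0.0, "ay": 0.0, "az": 0.0, "claw": 10.0}, {"dx": -0.002, "dy": 0.002, "dz": 0.12, "ax": 0.0, "ay": 0.0, "az": 0.0, "claw": 10.0}, {"dx": -0.002, "dy": 0.002, "dz": 0.155, "ax": 0.0, "ay": 0.0, "az": 0.0, "claw": 10.0}, {"dx": -0.002, "dy": 0.002, "dz": 0.165, "ax": 0.0, "ay": 0.0, "az": 0.0, "claw": 10.0}, {"dx": -0.002, "dy": 0.002, "dz": 0.17, "ax": 0.0, "ay": 0.0, "az": 0.0, "claw": 10.0}, {"dx": -0.002, "dy": 0.002, "dz": 0.174, "ax": 0.0, "ay": 0.0, "az": 0.0, "claw": 10.0}, {"dx": -0.002, "dy": 0.002, "dz": 0.174, "ax": 0.0, "ay": 0.0, "az": 0.0, "claw": 10.0}]}}

```text
t: 20.02
eef_pos: [521.6, -300.4, 52.9]
tool_rot: [0.661, 0.751, 0.0, 0.0]
wrist_force: [-0.1, -0.5, -1.7]
grip_width: 28.2
gripper_force: 45.0
```

>>> {"api": "step_arm", "payload": {"increments": [{"dx": 0.0, "dy": 0.0, "dz": 0.001, "ax": 0.0, "ay": 0.0, "az": 0.0, "claw": 10.0}, {"dx": 0.0, "dy": 0.0, "dz": 0.002, "ax": 0.0, "ay": 0.0, "az": 0.0, "claw": 10.0}, {"dx": 0.0, "dy": 0.0, "dz": 0.003, "ax": 0.0, "ay": 0.0, "az": 0.0, "claw": 10.0}, {"dx": 0.0, "dy": 0.0, "dz": 0.003, "ax": 0.0, "ay": 0.0, "az": 0.0, "claw": 10.0}]}}

```text
t: 20.52
eef_pos: [521.4, -300.3, 50.9]
tool_rot: [0.661, 0.751, 0.0, -0.0]
wrist_force: [0.3, -1.3, -1.3]
grip_width: 27.7
gripper_force: 45.0
```

>>> {"api": "step_arm", "payload": {"increments": [{"dx": 0.0, "dy": 0.0, "dz": 0.001, "ax": 0.0, "ay": 0.0, "az": 0.0, "claw": 10.0}, {"dx": 0.0, "dy": 0.0, "dz": 0.001, "ax": 0.0, "ay": 0.0, "az": 0.0, "claw": 10.0}]}}

```text
t: 20.78
eef_pos: [521.4, -300.3, 50.8]
tool_rot: [0.661, 0.751, -0.0, -0.0]
wrist_force: [-2.0, 1.8, 5.3]
grip_width: 28.1
gripper_force: 45.0
```

Standing on the mat. Release and rise.

>>> {"api": "step_arm", "payload": {"increments": [{"dx": 0.0, "dy": 0.0, "dz": 0.0, "ax": 0.0, "ay": 0.0, "az": 0.0, "claw": 45.0}, {"dx": 0.0, "dy": 0.0, "dz": 0.0, "ax": 0.0, "ay": 0.0, "az": 0.0, "claw": 91.0}, {"dx": 0.0, "dy": 0.0, "dz": 0.0, "ax": 0.0, "ay": 0.0, "az": 0.0, "claw": 91.0}, {"dx": 0.0, "dy": 0.0, "dz": 0.0, "ax": 0.0, "ay": 0.0, "az": 0.0, "claw": 91.0}, {"dx": 0.0, "dy": 0.0, "dz": 0.0, "ax": 0.0, "ay": 0.0, "az": 0.0, "claw": 91.0}, {"dx": 0.0, "dy": 0.0, "dz": 0.0, "ax": 0.0, "ay": 0.0, "az": 0.0, "claw": 91.0}]}}

```text
t: 21.52
eef_pos: [521.4, -300.3, 50.4]
tool_rot: [0.661, 0.751, 0.0, 0.0]
wrist_force: [0.2, 0.4, 0.1]
grip_width: 85.4
gripper_force: 0.0
```

>>> {"api": "step_arm", "payload": {"increments": [{"dx": 0.0, "dy": 0.0, "dz": -0.04, "ax": 0.0, "ay": 0.0, "az": 0.0, "claw": 91.0}, {"dx": 0.0, "dy": 0.0, "dz": -0.12, "ax": 0.0, "ay": 0.0, "az": 0.0, "claw": 91.0}, {"dx": 0.0, "dy": 0.0, "dz": -0.2, "ax": 0.0, "ay": 0.0, "az": 0.0, "claw": 91.0}, {"dx": -0.1, "dy": 0.0, "dz": -0.3, "ax": 0.0, "ay": 0.0, "az": 0.0, "claw": 91.0}, {"dx": -0.16, "dy": 0.0, "dz": -0.4, "ax": 0.0, "ay": 0.0, "az": 0.0, "claw": 91.0}, {"dx": -0.16, "dy": 0.0, "dz": -0.4, "ax": 0.0, "ay": 0.0, "az": 0.0, "claw": 91.0}, {"dx": -0.16, "dy": 0.0, "dz": -0.4, "ax": 0.0, "ay": 0.0, "az": 0.0, "claw": 91.0}, {"dx": -0.16, "dy": 0.0, "dz": -0.4, "ax": 0.0, "ay": 0.0, "az": 0.0, "claw": 91.0}]}}

```text
t: 22.52
eef_pos: [530.9, -378.5, 249.3]
tool_rot: [0.66, 0.751, -0.0, -0.001]
wrist_force: [-0.2, 0.2, -0.3]
grip_width: 91.4
gripper_force: 0.0
```

Run:
```python
from h import *
st(); im,i=shot('wrist'); cv2.imwrite('pics/w7.png',im[:,:,::-1])
g=blobs(mask(im,'green'),200)[0]; r=rect(g,i,4); print('mat',r)
try: b,r=handle(im,i,104); print('handle',r)
except Exception as e: print(e)
for n in('top','scene'):
    try: panel(n)
    except Exception as e: print(e)
    if n=='scene':
        im,i=shot(n); cv2.imwrite('pics/s7.png',cv2.resize(im[170:370,220:460],(720,600))[:,:,::-1])
```

```text
t 22.525 tcp jig [ -31.62 -511.59] 249.3 f jig -0.2 0.16 -0.34
mat ((521.3267211914062, -300.85394287109375), (109.01506042480469, 107.92330169677734), 7.34180212020874)
handle ((521.2017211914062, -300.50885009765625), (26.901996612548828, 26.678857803344727), 7.311240196228027)
panel [-51.3 -71.7] [135.9  99.5] 76.08
panel [-52.2 -71.5] [138.7  95.4] 76.47
```

View pics/w7.png

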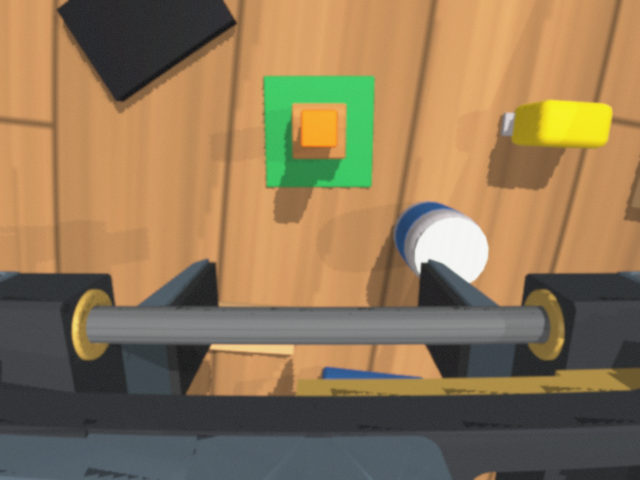

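View pics/s7.png

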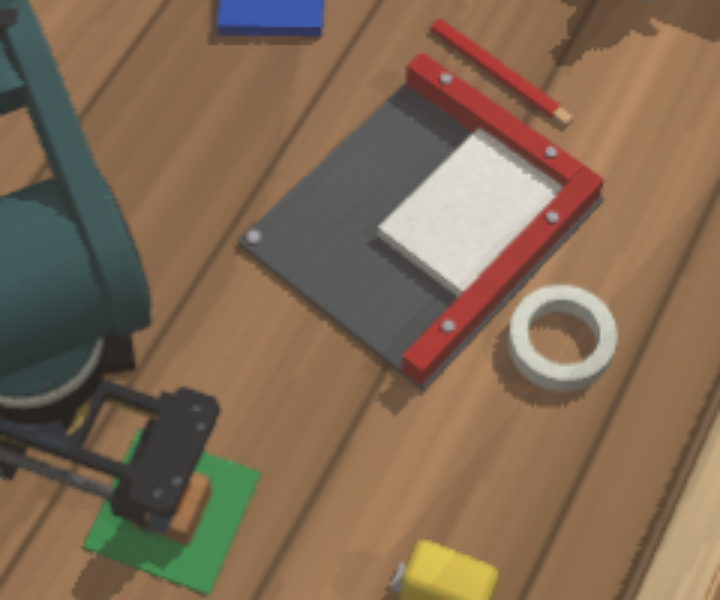

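The block stands centred on the mat, with its handle at (318,129). The panel sits tight in the corner where the fences meet, crop pixel (580,185), and the tape, pencil and measure are where they were. I'm handing it in.

```bash
python3 -c "
from plant import sign_off
print(sign_off())"
```

```text
the job is handed in; nothing more can be done
None
```

The job is handed in: the panel was pressed flush to the far fence and then to the side fence (about 5 N each, held over half a second), and the push block stands upright in the middle of its mat, released.

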